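# Test the large stone with the probe

### The arm

A 7-joint arm with a two-finger parallel gripper is mounted at the origin on a cart in front of the work surface, level with it; the furniture and walls round the work are solid. World frame = base frame: x ahead of the robot, y to its left, z up, the work surface at z = 0. Lengths are in mm, angles in rad, forces in N, time in s.
With the tool pointing down it reaches from about 400 to 850 mm from the base axis. Payload 10.4 kg.
Tool frame: the origin (TCP) lies midway between the tips of the shut fingers; the grasp point (between the pads) lies 19 mm behind it; x points along the fingers, y is the direction in which the jaws open and shut, and the axes are right-handed (so a half turn about x gives the same grasp; the last joint's range is limited). The gripper opens to 87 mm and grips with 3 to 60 N. Pads are 19 mm wide; open, the fingers measure 117 mm over their backs; the gripper's body (75 mm by 190 mm) begins 51 mm behind the grasp point.
Start: joints at [-1.213, 0.332, -0.065, 1.46, 0.022, 1.35, -0.088], TCP at [232.279, 580.261, 187.676] pointing down, gripper open.
Joint ranges: [-2.6, 2.6], [-0.5, 2.12], [-1.47, 1.34], [0.16, 2.42], [-1.27, 4.41], [0.06, 2.06], [-2.6, 2.6]. Speed limits (rad/s): [2.22, 2.22, 2.79, 2.79, 3.14, 3.14, 3.14].

### API

Orientations are given as a 3x3 rotation matrix whose columns are the frame's x, y, z axes.
In Python, from station import observe, imaging, ticket gives the robot as it stands.
- The arm moves only by the tool play_rows, never from a script. Its argument "targets" is one flat list of numbers, 6 for each row, row after row: the shift along the world's x, y, z in mm, then the turn, a rotation vector about the world's x, y, z in rad. A call has 1 to 12 rows; each row is the pose to reach, as a shift and turn from the pose commanded when the call began; what a row does not reach only later rows make up. A row lasts 1/12 s, in which the tool goes at most 41.7 mm and 7.16 degrees, less where a joint would pass 70% of its speed; a pose out of reach is approached as far as the arm can. A call with a gripper value outside its range is refused whole. "claw" is the closure in counts, from 0 (fully open) to 255 (shut), set as the call begins (left out, the last holds). The fingers move at their own pace and stop on an object; "force" is the grip in N (left out, the last holds). Time passes only in rows, so rows that repeat a pose let the fingers close. It gives the time, the measured TCP pose, the force and the opening at its end, in the units of the state.
- observe(): the state, without advancing time (a new reading comes with each control period).
- imaging.snapshot(name): name is "scene" or "top" or "wrist"; returns the picture (384x512x3 uint8, red, green, blue); there is no depth.
- imaging.get_calibration(name): a dict with "vfov" (degrees; the focal length in pixels is half the picture's height over the tangent of half this angle, whatever the lens; pixels are square), "cx", "cy" (the principal point, pixels), "extrinsics" (4x4, takes a point from camera to world coordinates); the wrist camera has in their place "mount" (4x4, takes a point from camera to tool coordinates, whose origin is the TCP and whose axes are the tool frame's). Camera axes: x right, y up, looking along -z (the intrinsics and any distortion apply to the point x, -y, -z); pixel columns grow to the right and rows downward; lengths in mm; the calibration is good to about 2 mm. A picture is of the moment at which its call begins: read the wrist's pose just before it. get_calibration takes no time and is no camera call.
- ticket.sign_off(): hands the job in, once; it reports no verdict.
The state is a dict: "t": time; "q": joint angles; "qd": joint speeds; "tau": joint torques, N m; "ee_pos": TCP position; "orientation": TCP orientation; "force": force on the tool from outside, world axes, zero at the start; "torque": the same for the moment, N m; "grip_width": finger opening in mm.
Only numpy, scipy, OpenCV 4.12 (cv2) and the standard library are available. Lean on these libraries where they do the work, as an engineer would, in place of code of your own. Each camera call takes 0.05 s, during which the arm holds its last target.

### The job

Draw the hand-held stone tester straight up out of its stand and hold its spring probe on the middle of the flat top of the largest of the three stones on the sloping rest, square to that sloping face and pressing lightly, so that the tip gives on its spring but is not pushed all the way in. Touch neither of the two smaller stones, leave the things round about where they are, and finish while holding the tester there in the gripper.

Things in the scene. Friction and masses are not known exactly. Their poses are not given: they have to be found in the camera images.
- tester_handle (a point): Centre of the handle of the loose stone tester (grey plastic, about 80 g, 149 mm long, upright in the stand, probe down). z runs along the tester from probe to handle end (up at the start). The handle is a box 26 (x) by 18 (y) by 75 mm (z), all above the rim of the stand; grasp it across the 18 mm. The probe's point lies on the axis, 111.5 mm from here along -z. x, y start parallel to the stand's.
- tester: The same tester; origin on its axis at the lower end of the handle (37.5 mm below the handle centre, 74 mm from the probe's point), axes as for the handle. Below the handle come a stem 18 x 12 mm, 50 mm long, a tapered nose 12 mm long and the thin probe that stands out 12 mm.
- probe_point (a point): The very end of the tester's steel probe (5 mm thick, round-ended).
- probe (a joint): How far the probe is pushed into the tester against its spring, m: 0 standing out freely, 0.010 fully in. The spring pushes with 0.8 N at 0, rising evenly to 4.0 N at 0.010.
- stand: Fixed stand: round dark steel foot 68 mm across with an upright black socket 30 (x) by 24 mm (y) outside, open above; origin centre of the underside, rim at 85 mm. The socket (20 x 14 mm inside) takes the tester's stem with 1 mm play each side; the handle's shoulder rests on the rim. The tester reaches 74 mm below the rim: lift it more than that before moving sideways.
- rest: Fixed aluminium rest 62 x 136 mm; its face slopes down to its own -x side (towards the robot), 20 degrees from level; origin centre of the underside. Its top edge is 39 mm up. Three round black cups stand in a row across it (along its y, 42 mm apart), each with a clear faceted stone; which stone is where varies.
- stone_large_top (a point): Centre of the flat top of the largest stone (25 mm across, flat top 17 mm across), 43 mm above the desk. z of the point points out of the stone, square to its top: it leans 20 degrees from vertical towards the -x side of the rest.
- stone_large: The largest stone with its cup (32 mm across), fixed; origin on the cup's axis, 18.5 mm inside from the stone's top, 26 mm above the desk; x and y as for the rest.
- stone_medium: The middle stone (17 mm across) with its cup (24 mm), fixed; frame as for the large one, its top at the same height.
- stone_small: The smallest stone (11 mm across) with its cup (18 mm), fixed; frame as for the large one, its top at the same height.
- stone_jar_1: Bystander: loose screw-cap jar of small stones, 39 mm wide, 43 mm high, near the back of the desk; origin centre of the underside.
- stone_jar_2: Bystander: a second such jar near the back.
- stone_jar_3: Bystander: a third such jar, on the robot's side of the rest and the stand.
- loupe: Bystander: loose folded loupe 27 x 44 x 14 mm, lying behind the stand; origin centre of the underside.
Things that resemble listed ones, but are neither listed nor needed, are in the scene too. Of the things shaped like the tester, the grey one is meant. Leave any purple look-alike of the stand alone.

How it is judged (in metres and radians):
On the way, in this order (a step that is already met when the one before it is completed fails the run):
1. the tester is drawn up, in the gripper, clear of the stand (contact force between the fingers and tester above 1 N and contact force between tester and stand below 0.05 N and z of probe_point in the frame of stand above 0.087 m), for 0.1 s.
2. the probe presses lightly and squarely on the middle of the large stone's top (contact force between the fingers and tester above 1 N and contact force between tester and stone_large between 0.5 and 6 N and value of joint probe between 0.001 and 0.0092 m and distance between probe_point and stone_large_top below 0.006 m and angle between the z axis of tester_handle and the z axis of stone_large_top, either way round below 0.14 rad and contact force between tester and stand below 0.1 N and height (world z) of tester_handle above 0.12 m and linear speed of tester below 0.02 m/s), for 0.3 s.
At the end, for the whole second after the job is handed in: The gripper holds the tester, clear of the stand and at rest; the probe's point is within 6 mm of the middle of the large stone's flat top and presses with 0.5 to 6 N, pushed in between 1 and 9.2 mm; the tester's axis is within 8 degrees (0.14 rad) of square to that top (all of step 2); the arm keeps its last pose, push and grip.
It fails at once if the large stone is pressed hard (over 15 N) (contact force between tester and stone_large above 15 N).
It fails at once if a smaller stone is touched (contact force between any of tester, the arm, the fingers and stone_medium above 0.3 N or contact force between any of tester, the arm, the fingers and stone_small above 0.3 N).
It fails at once if a jar or the loupe is moved by more than 20 mm (distance of any of stone_jar_1, stone_jar_2, stone_jar_3, loupe from where it was at the start of the episode above 0.02 m).
It also fails if it takes over 48 s, if anything falls off the work surface, if the arm or the gripper's body presses on something with over 40 N, if the wrist force passes 120 N, or if a joint passes its speed limit or range.

## Working session

There is one attempt and no reset: what is moved stays moved. The work goes in short steps, Python scripts to look and compute and a tool call to move; the robot and the scene stay as the last step left them, time stands still between calls to the robot, and variables do not carry over. Pictures are saved under pics/ and viewed, and the job is handed in when it is done.

Besides the shell and the picture viewer there is one more tool, called after "Emit:" in YAML: its name, and indented under it one key for each argument. play_rows: Moves the arm, as the interface text tells. Its arguments: {"type":"object","properties":{"targets":{"type":"array"},"claw":{"type":"number"},"force":{"type":"number"}},"required":["targets"]}

```bash
mkdir -p pics; ls; cat > h.py <<'E'
import numpy as np, cv2, json
from station import observe, imaging, ticket
E
python3 - <<'E'
from h import *
s=observe();print({k:np.round(v,3).tolist() for k,v in s.items()})
for n in("scene","top","wrist"):
    im=imaging.snapshot(n);cv2.imwrite(f"pics/{n}0.png",im[:,:,::-1])
    print(n,{k:(np.round(v,4).tolist() if not isinstance(v,str) else v) for k,v in imaging.get_calibration(n).items()})
E
```

```text
pics
{'t': 0.0, 'q': [-1.213, 0.333, -0.065, 1.461, 0.022, 1.35, -0.088], 'qd': [0.001, 0.0, 0.001, 0.003, -0.0, -0.001, -0.0], 'tau': [0.0, -62.326, 0.025, -38.991, -0.061, 0.04, 0.0], 'ee_pos': [232.134, 579.813, 186.858], 'orientation': [[-0.0, 0.372, 0.928], [-0.001, 0.928, -0.372], [-1.0, -0.001, 0.0]], 'force': [-0.286, 0.303, -0.463], 'torque': [0.005, -0.011, 0.013], 'grip_width': 87.258}
scene {'vfov': 42.923, 'cx': 261.0858, 'cy': 186.7505, 'extrinsics': [[0.8648, 0.3457, -0.3642, 210.4033], [-0.5021, 0.6072, -0.6158, -372.495], [0.0082, 0.7154, 0.6987, 754.8587], [0.0, 0.0, 0.0, 1.0]]}
top {'vfov': 46.0631, 'cx': 261.5081, 'cy': 185.3547, 'extrinsics': [[0.0185, 0.9912, -0.1309, 427.4671], [-0.9994, 0.0222, 0.0271, 190.2725], [0.0298, 0.1303, 0.991, 975.3582], [0.0, 0.0, 0.0, 1.0]]}
wrist {'vfov': 59.3095, 'cx': 256.0848, 'cy': 192.9239, 'mount': [[0.0004, 0.243, -0.97, -196.9619], [1.0, 0.0002, 0.0004, 0.0848], [0.0003, -0.97, -0.243, -67.1934], [0.0, 0.0, 0.0, 1.0]]}
```

View pics/scene0.png

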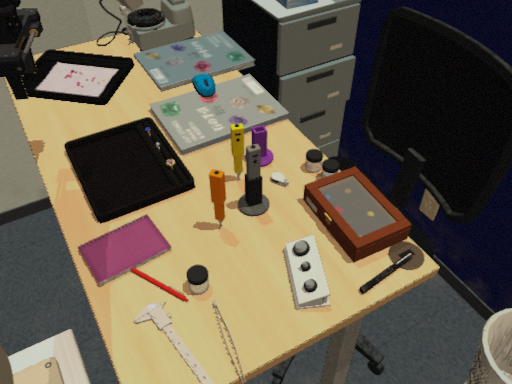

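View pics/top0.png

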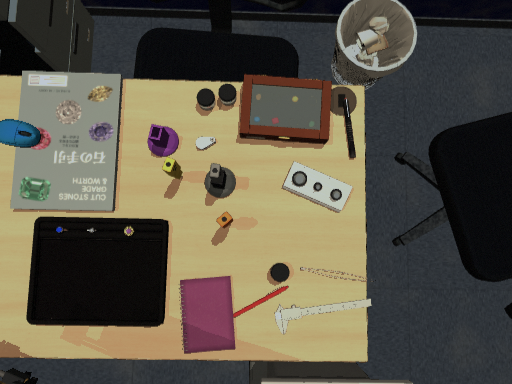

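View pics/wrist0.png

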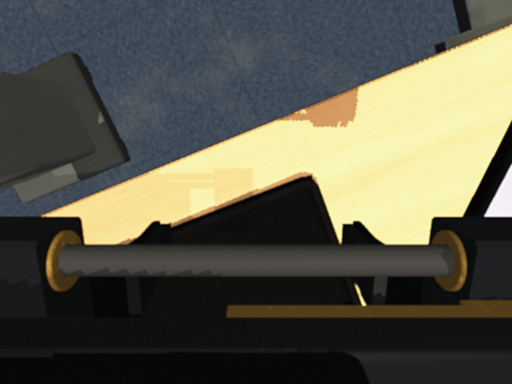

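```bash
python3 - <<'E'
from h import *
a=cv2.imread("pics/top0.png");b=cv2.imread("pics/scene0.png")
c=cv2.resize(a[130:240,140:360],None,fx=3.6,fy=3.6,interpolation=cv2.INTER_CUBIC);cv2.imwrite("pics/c1.png",c)
c=cv2.resize(b[115:315,200:340],None,fx=3,fy=3,interpolation=cv2.INTER_CUBIC);cv2.imwrite("pics/c2.png",c)
E
```

```text
(no output)
```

View pics/c1.png

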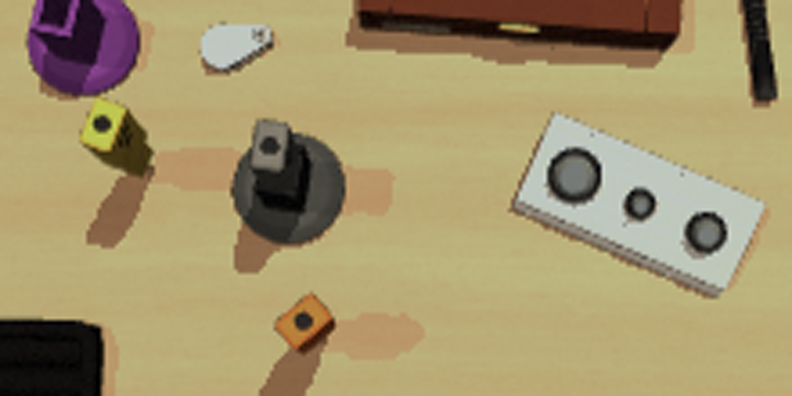

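View pics/c2.png

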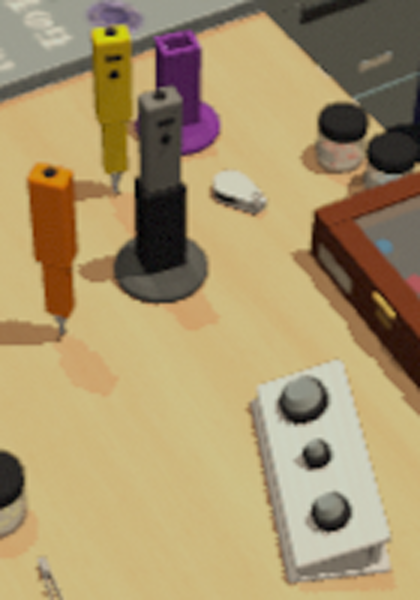

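```bash
cat >> h.py <<'E'
def cam(n,s=None):
    c=imaging.get_calibration(n)
    f=192/np.tan(np.radians(c["vfov"]/2))
    if n=="wrist":
        T=np.eye(4);T[:3,:3]=np.array(s["orientation"]);T[:3,3]=s["ee_pos"];E=T@np.array(c["mount"])
    else:E=np.array(c["extrinsics"])
    return f,c["cx"],c["cy"],E
def ray(C,u,v):
    f,cx,cy,E=C
    d=E[:3,:3]@np.array([(u-cx)/f,-(v-cy)/f,-1.]);return E[:3,3],d/np.linalg.norm(d)
def onz(C,u,v,z):
    o,d=ray(C,u,v);return o+d*(z-o[2])/d[2]
def proj(C,p):
    f,cx,cy,E=C;q=E[:3,:3].T@(np.asarray(p)-E[:3,3]);return np.array([cx+f*q[0]/-q[2],cy-f*q[1]/-q[2]])
def tri(r):
    A=np.zeros((3,3));b=np.zeros(3)
    for o,d in r:
        M=np.eye(3)-np.outer(d,d);A+=M;b+=M@o
    p=np.linalg.solve(A,b);return p,[np.linalg.norm((np.eye(3)-np.outer(d,d))@(p-o)) for o,d in r]
E
python3 - <<'E'
from h import *
T=cam("top");S=cam("scene")
a=cv2.imread("pics/top0.png");b=cv2.imread("pics/scene0.png")
# rest: white pixels
for n,im,C in(("top",a,T),("scene",b,S)):
    h=cv2.cvtColor(im,cv2.COLOR_BGR2HSV)
    m=((h[:,:,1]<40)&(h[:,:,2]>150)).astype(np.uint8)
    k,l,st,ce=cv2.connectedComponentsWithStats(m)
    for i in range(1,k):
        if st[i,4]>300: print(n,st[i],ce[i])
    x,y,w,hh=(280,160,75,55) if n=="top" else (280,230,55,80)
    g=im[y:y+hh,x:x+w].max(2)
    d=((g<110)).astype(np.uint8)
    k,l,st,ce=cv2.connectedComponentsWithStats(d)
    for i in range(1,k):
        if st[i,4]>20: print(" dark",st[i],ce[i]+[x,y])
# by-hand
crop=lambda u,v:(u/3.6+140-.4,v/3.6+130-.4); cs=lambda u,v:(u/3+200-.33,v/3+115-.33)
print("foot",onz(T,*crop(288,188),4),onz(S,*cs(161,268),6))
print("top of tester",onz(T,*crop(270,145),160),onz(S,*cs(160,97),160))
print(tri([ray(T,*crop(270,145)),ray(S,*cs(160,97))]))
for nm,t,s in(("L",(574,175),(303,398)),("S",(640,204),(317,453)),("M",(706,232),(331,510))):
    print(nm,onz(T,*crop(*t),43),onz(S,*cs(*s),43),tri([ray(T,*crop(*t)),ray(S,*cs(*s))]))
E
```

```text
top [337   0  80  71 861] [370.01045296  44.83623693]
top [ 27  73  41  14 508] [47.46259843 79.68700787]
top [ 53 150  53  14 491] [ 78.6089613  157.02443992]
top [ 284  161   68   49 1292] [318.57198142 185.59210526]
top [ 72 177  36  24 499] [ 92.58917836 186.65931864]
top [275 299  96  35 854] [313.76814988 311.10772834]
 dark [ 12  11  15  16 125] [298.856 178.52 ]
 dark [33 22  9  9 57] [317.21052632 186.10526316]
 dark [50 29 12 12 82] [335.42682927 193.90243902]
scene [253   0  82  18 600] [288.99833333   6.98333333]
scene [  37   62   81   34 1683] [76.77124183 79.14141414]
scene [ 150   75  138   74 4297] [216.17058413 111.53758436]
scene [ 286  235   44   69 1498] [307.25834446 270.87383178]
scene [482 308  30  76 489] [494.03067485 346.0408998 ]
scene [   8  329   81   55 2039] [ 52.73810692 357.12260912]
 dark [47  0  8  9 41] [331.70731707 232.7804878 ]
 dark [13 12 16 15 98] [300.30612245 250.8877551 ]
 dark [21 32  9 10 54] [304.98148148 267.07407407]
 dark [24 50 13 12 82] [309.96341463 287.1097561 ]
foot [561.44181809 254.63726749   4.        ] [560.27817499 250.44887216   6.        ]
top of tester [561.70946974 254.06958303 160.        ] [561.47472722 252.96421024 160.        ]
(array([561.98890075, 254.10850752, 158.94105084]), [np.float64(0.11307745545197269), np.float64(0.1130774554520081)])
L [567.4414969   86.46342299  43.        ] [564.57272106  79.71550942  43.        ] (array([568.89160617,  85.41777052,  34.08083978]), [np.float64(0.12088886857044819), np.float64(0.12088886857061008)])
S [551.29992581  47.90767399  43.        ] [548.78929497  40.68827526  43.        ] (array([552.90685656,  46.29383233,  33.54802803]), [np.float64(0.38419421556492367), np.float64(0.38419421556494865)])
M [535.77843966   9.43708773  43.        ] [533.23677901   3.00976497  43.        ] (array([536.97593409,   7.65866398,  34.31179038]), [np.float64(0.20640380175037584), np.float64(0.20640380175050138)])
```

Emit:
play_rows:
  targets: [10,-10,40,0,0,0,40,-40,75,0,0,0.05,70,-70,83,0,0,0.1,100,-98,83,0,0,0.15,128,-126,83,0,0,0.2,156,-154,83,0,0,0.26,184,-182,83,0,0,0.26,212,-210,83,0,0,0.26,240,-238,83,0,0,0.26,270,-268,83,0,0,0.26,300,-298,83,0,0,0.26,328,-326,83,0,0,0.26]
  claw: 0

```text
t: 1.15
ee_pos: [559.9, 254.0, 270.6]
orientation: [[-0.0, 0.12, 0.993], [0.0, 0.993, -0.12], [-1.0, 0.0, -0.0]]
force: [-0.2, 0.1, -0.1]
grip_width: 86.9
```

Emit:
play_rows:
  targets: [0,0,0,0,0,0,0,0,0,0,0,0,0,0,0,0,0,0,0,0,0,0,0,0]

```text
t: 1.48
ee_pos: [557.9, 257.1, 270.5]
orientation: [[-0.001, 0.118, 0.993], [0.001, 0.993, -0.118], [-1.0, 0.0, -0.001]]
force: [-0.3, 0.8, -0.2]
grip_width: 86.7
```

```bash
python3 - <<'E'
from h import *
s=observe();im=imaging.snapshot("wrist");cv2.imwrite("pics/w1.png",im[:,:,::-1])
print(s["t"],s["ee_pos"],s["orientation"],s["qd"])
np.savez("w1.npz",p=s["ee_pos"],R=s["orientation"])
C=cam("wrist",s)
for p in((562,254,160),(562,254,85),(566,86,43)):print(proj(C,p))
E
```

```text
1.4833 [557.91538496 257.12199803 270.48526443] [[-6.95664021e-04  1.18395679e-01  9.92966253e-01]
 [ 5.24351430e-04  9.92966400e-01 -1.18395329e-01]
 [-9.99999621e-01  4.38299904e-04 -7.52851942e-04]] [-0.00775263 -0.00325275 -0.00222135  0.00194139  0.00202673 -0.0006635
  0.00128785]
[252.96113092 187.37013903]
[253.53708567 172.63758285]
[124.83117607 184.91785576]
```

View pics/w1.png

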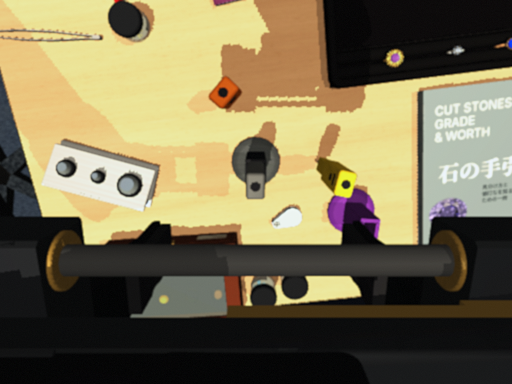

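```bash
python3 - <<'E'
from h import *
a=cv2.imread("pics/w1.png")
cv2.imwrite("pics/c3.png",cv2.resize(a[130:220,30:300],None,fx=2.9,fy=2.9,interpolation=cv2.INTER_CUBIC))
cv2.imwrite("pics/c4.png",cv2.resize(a[130:210,215:295],None,fx=7,fy=7,interpolation=cv2.INTER_CUBIC))
s=observe();print(s["t"],s["ee_pos"])
E
```

```text
1.5333 [557.865058   257.24517863 270.6189949 ]
```

View pics/c3.png

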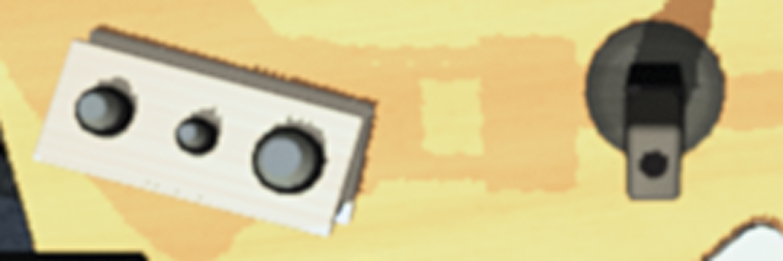

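View pics/c4.png

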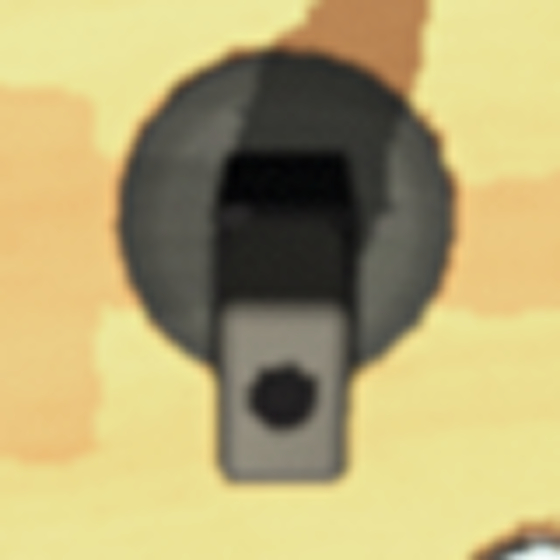

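```bash
python3 - <<'E'
from h import *
z=np.load("w1.npz");s={"ee_pos":z["p"],"orientation":z["R"]}
W=cam("wrist",s);T=cam("top");S=cam("scene")
crop=lambda u,v:(u/3.6+140-.4,v/3.6+130-.4); cs=lambda u,v:(u/3+200-.33,v/3+115-.33)
c4=lambda u,v:(u/7+215-.43,v/7+130-.43);c3=lambda u,v:(u/2.9+30-.33,v/2.9+130-.33)
print("tester",onz(W,*c4(284,394),160),tri([ray(W,*c4(284,394)),ray(T,*crop(270,145)),ray(S,*cs(160,97))]))
print("foot",onz(W,*c4(286,215),3))
for nm,w,t,ss in(("L",(285,158),(574,175),(303,398)),("S",(197,133),(640,204),(317,453)),("M",(101,108),(706,232),(331,510))):
    print(nm,onz(W,*c3(*w),43),onz(W,*c3(*w),38),tri([ray(W,*c3(*w)),ray(T,*crop(*t)),ray(S,*cs(*ss))]))
E
```

```text
tester [560.79940982 256.19978706 160.        ] (array([562.01379607, 255.13019913, 157.80777649]), [np.float64(1.2214690298601243), np.float64(0.8889136476895391), np.float64(0.6680707941100711)])
foot [560.17712499 256.26682774   3.        ]
L [565.48478379  90.20065256  43.        ] [566.35696912  88.13776624  38.        ] (array([568.40406157,  85.70274329,  33.50869159]), [np.float64(1.3262229622570856), np.float64(0.5397367503087026), np.float64(0.8133863287714732)])
S [549.76545007  53.98707489  43.        ] [550.45248293  51.49764163  38.        ] (array([552.70537046,  47.06105372,  31.68604467]), [np.float64(1.7440202953415576), np.float64(0.8744360225351694), np.float64(1.325871192008977)])
M [533.82641071  14.74186582  43.        ] [534.32570325  11.79017711  38.        ] (array([536.3901939 ,   8.07171801,  33.33893617]), [np.float64(1.7603948845318664), np.float64(0.7038890559038126), np.float64(1.1341400610181869)])
```

Emit:
play_rows:
  targets: [3.5,-1.5,-15,0,0,0,3.5,-1.5,-30,0,0,0,3.5,-1.5,-45,0,0,0,3.5,-1.5,-60,0,0,0,3.5,-1.5,-75,0,0,0,3.5,-1.5,-75,0,0,0,3.5,-1.5,-75,0,0,0,3.5,-1.5,-75,0,0,0]
  claw: 90

```text
t: 2.2
ee_pos: [562.3, 255.0, 196.8]
orientation: [[0.001, 0.119, 0.993], [0.001, 0.993, -0.119], [-1.0, 0.001, 0.001]]
force: [-0.2, 1.3, 1.0]
grip_width: 56.7
```

```bash
python3 - <<'E'
from h import *
s=observe();im=imaging.snapshot("wrist");cv2.imwrite("pics/w2.png",im[:,:,::-1])
print(s["t"],s["ee_pos"],s["grip_width"])
C=cam("wrist",s)
for p in((561.5,255.7,160),):print(proj(C,p))
E
```

```text
2.2 [562.34848247 255.03658472 196.84154737] 56.65420739201019
[256.41899096 203.18813364]
```

View pics/w2.png

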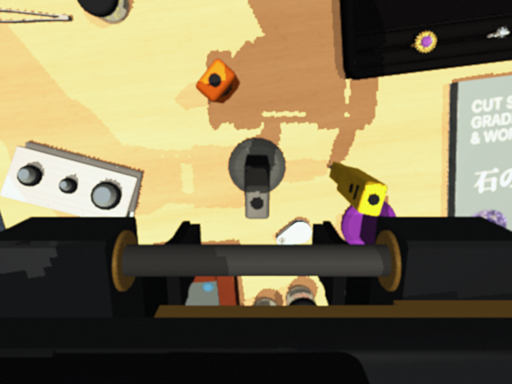

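Emit:
play_rows:
  targets: [-0.5,0.5,-15,0,0,0,-0.5,0.5,-30,0,0,0,-0.5,0.5,-45,0,0,0,-0.5,0.5,-60,0,0,0,-0.5,0.5,-75,0,0,0,-0.5,0.5,-85,0,0,0,-0.5,0.5,-85,0,0,0,-0.5,0.5,-85,0,0,0,-0.5,0.5,-85,0,0,0]

```text
t: 3.0
ee_pos: [562.5, 255.1, 112.0]
orientation: [[0.002, 0.12, 0.993], [0.001, 0.993, -0.12], [-1.0, 0.001, 0.001]]
force: [-0.7, -0.8, 0.4]
grip_width: 56.3
```

Emit:
play_rows:
  targets: [0,0,0,0,0,0,0,0,0,0,0,0,0,0,0,0,0,0,0,0,0,0,0,0,0,0,0,0,0,0,0,0,0,0,0,0,0,0,0,0,0,0,0,0,0,0,0,0]
  claw: 255
  force: 25

```text
t: 3.67
ee_pos: [561.8, 254.7, 110.7]
orientation: [[0.0, 0.12, 0.993], [0.0, 0.993, -0.12], [-1.0, 0.0, -0.0]]
force: [0.1, 0.3, 0.5]
grip_width: 17.8
```

```bash
python3 - <<'E'
from h import *
s=observe();im=imaging.snapshot("wrist");cv2.imwrite("pics/w3.png",im[:,:,::-1])
print(s["t"],s["ee_pos"],s["grip_width"],s["force"],s["orientation"])
E
```

```text
3.6667 [561.82281361 254.74453024 110.66508225] 17.829299985186896 [0.10304964 0.28170027 0.46300851] [[ 4.85412591e-06  1.20495167e-01  9.92713914e-01]
 [ 9.75099796e-05  9.92713909e-01 -1.20495166e-01]
 [-9.99999995e-01  9.73844122e-05 -6.93072292e-06]]
```

View pics/w3.png

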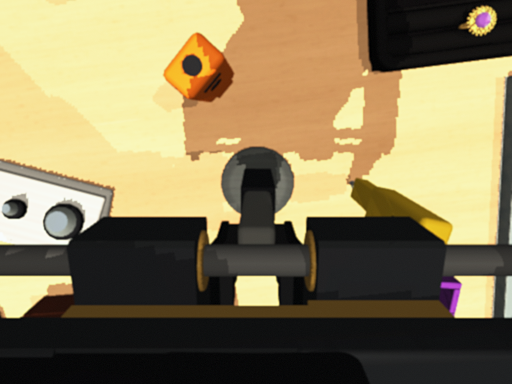

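Emit:
play_rows:
  targets: [0,0,8,0,0,0,0,0,16,0,0,0,0,0,26,0,0,0,0,0,38,0,0,0,0,0,50,0,0,0,0,0,62,0,0,0,0,0,74,0,0,0,0,0,86,0,0,0,0,0,95,0,0,0,0,0,100,0,0,0,0,0,100,0,0,0,0,0,100,0,0,0]

```text
t: 4.72
ee_pos: [561.8, 254.7, 210.5]
orientation: [[-0.0, 0.12, 0.993], [-0.0, 0.993, -0.12], [-1.0, -0.0, -0.0]]
force: [-0.9, 0.0, -0.6]
grip_width: 17.8
```

Emit:
play_rows:
  targets: [0,0,0,0,0,0,0,0,0,0,0,0,0,0,0,0,0,0]

```text
t: 4.97
ee_pos: [561.5, 254.6, 210.0]
orientation: [[-0.001, 0.121, 0.993], [-0.0, 0.993, -0.121], [-1.0, -0.001, -0.001]]
force: [-0.9, -0.1, -0.1]
grip_width: 17.7
```

```bash
python3 - <<'E'
from h import *
s=observe();print(s["t"],s["ee_pos"],s["grip_width"],s["force"],s["orientation"])
np.savez("w4.npz",p=s["ee_pos"],R=s["orientation"])
for n in("scene","top","wrist"):
    im=imaging.snapshot(n);cv2.imwrite(f"pics/{n}4.png",im[:,:,::-1])
p=np.array(s["ee_pos"])+np.array(s["orientation"])@[99.7,0,0]
print(p,proj(cam("scene"),p))
b=cv2.imread("pics/scene4.png");cv2.imwrite("pics/c5.png",cv2.resize(b[80:230,180:330],None,fx=4,fy=4,interpolation=cv2.INTER_CUBIC))
E
```

```text
4.9667 [561.54403938 254.59499549 210.01369375] 17.694521228558564 [-0.94203414 -0.0982043  -0.10285108] [[-9.26868330e-04  1.20537100e-01  9.92708390e-01]
 [-4.40629291e-04  9.92708671e-01 -1.20537546e-01]
 [-9.99999473e-01 -5.49138828e-04 -8.66998051e-04]]
[561.45163061 254.55106475 110.31374625] [252.68121285 165.9925057 ]
```

View pics/c5.png

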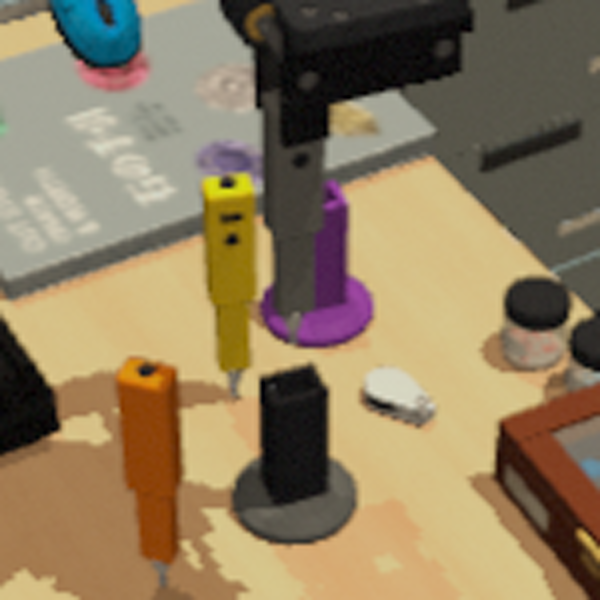

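View pics/wrist4.png

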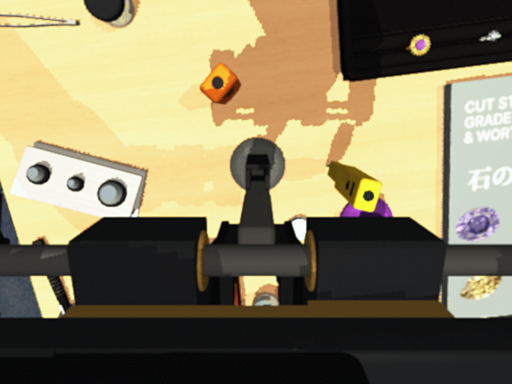

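```bash
cat >> h.py <<'E'
from scipy.spatial.transform import Rotation as Ro
def target(yaw=-22.3):
    y=np.radians(yaw);rx=np.array([np.cos(y),np.sin(y),0]);ry=np.array([-np.sin(y),np.cos(y),0])
    n=-np.sin(np.radians(20))*rx+np.cos(np.radians(20))*np.array([0,0,1])
    return n,np.c_[-n,ry,np.cross(-n,ry)]
E
python3 - <<'E'
from h import *
n,Rt=target();s=observe();R=np.array(s["orientation"]);p=np.array(s["ee_pos"])
top=np.array([566.5,87,43]);
print(n)
print("shift",top+n*(25+99.7)-p,"rv",Ro.from_matrix(Rt@R.T).as_rotvec(), s["t"])
E
```

```text
[-0.31644036  0.12978165  0.93969262]
shift [ -34.67919221 -151.48017232  -50.21349232] rv [-0.08821858 -0.33917543 -0.26562217] 5.1167
```

Emit:
play_rows:
  targets: [0,-8,2,0,0,0,-2,-25,2,-0.007,-0.028,-0.022,-6,-43,0,-0.015,-0.057,-0.044,-10,-61,0,-0.022,-0.085,-0.066,-15,-80,0,-0.033,-0.127,-0.1,-20,-98,-5,-0.044,-0.17,-0.133,-25,-115,-10,-0.055,-0.212,-0.166,-30,-130,-18,-0.066,-0.254,-0.2,-33,-142,-26,-0.077,-0.297,-0.232,-35,-151,-34,-0.088,-0.339,-0.266,-35,-151,-42,-0.088,-0.339,-0.266,-35,-151,-50,-0.088,-0.339,-0.266]

```text
t: 6.12
ee_pos: [526.5, 103.6, 160.5]
orientation: [[0.316, 0.379, 0.87], [-0.128, 0.925, -0.356], [-0.94, 0.001, 0.341]]
force: [0.7, 0.1, -0.4]
grip_width: 17.5
```

Emit:
play_rows:
  targets: [0,0,0,0,0,0,0,0,0,0,0,0,0,0,0,0,0,0,0,0,0,0,0,0,0,0,0,0,0,0,0,0,0,0,0,0]

```text
t: 6.62
ee_pos: [527.1, 103.8, 160.9]
orientation: [[0.317, 0.38, 0.869], [-0.129, 0.925, -0.357], [-0.94, 0.001, 0.342]]
force: [0.0, -0.1, -0.9]
grip_width: 17.9
```

```bash
cat > look.py <<'E'
from h import *
import sys
k=sys.argv[1]
s=observe();print(s["t"],s["ee_pos"],s["grip_width"],s["force"])
n,Rt=target();R=np.array(s["orientation"])
print("rv err",Ro.from_matrix(Rt@R.T).as_rotvec())
np.savez(f"w{k}.npz",p=s["ee_pos"],R=R)
tip=np.array(s["ee_pos"])+R@[99.7,0,0];print("tip",tip)
for m in("scene","top","wrist"):
    im=imaging.snapshot(m);cv2.imwrite(f"pics/{m}{k}.png",im[:,:,::-1])
    C=cam(m,s);print(m,"tip",proj(C,tip),"stone",proj(C,[566.5,87,43]))
b=cv2.imread(f"pics/scene{k}.png")[200:310,250:350]
a=cv2.imread(f"pics/top{k}.png")[150:230,270:370]
r=lambda x,f:cv2.resize(x,None,fx=f,fy=f,interpolation=cv2.INTER_CUBIC)
cv2.imwrite(f"pics/cs{k}.png",r(b,5));cv2.imwrite(f"pics/ct{k}.png",r(a,5))
E
python3 look.py 5
```

```text
6.6167 [527.08626573 103.82509277 160.92294851] 17.867805935267377 [ 0.02232004 -0.0708854  -0.88897328]
rv err [-0.00056198  0.00046586  0.00020979]
tip [558.67630358  90.93188769  67.2430426 ]
scene tip [295.44831922 236.06345979] stone [299.37578413 244.2599453 ]
top tip [298.15917192 180.68079916] stone [298.78532613 178.65039225]
wrist tip [256.167093   185.11620831] stone [255.4725642  179.20552846]
```

View pics/wrist5.png

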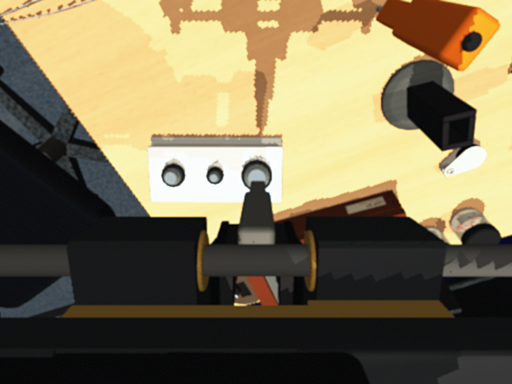

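View pics/cs5.png

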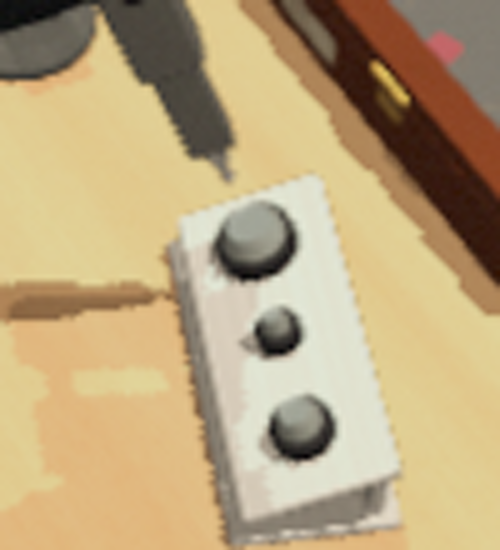

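View pics/ct5.png

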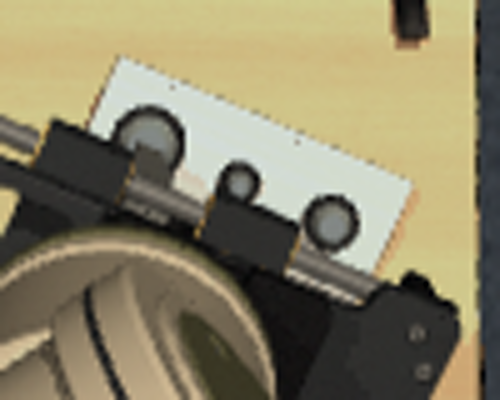

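```bash
python3 - <<'E'
from h import *
a=cv2.imread("pics/wrist5.png");cv2.imwrite("pics/c6.png",cv2.resize(a[125:215,140:300],None,fx=5,fy=5,interpolation=cv2.INTER_CUBIC))
z=np.load("w5.npz");s={"ee_pos":z["p"],"orientation":z["R"]};C=cam("wrist",s)
n,Rt=target()
for d in(0,-10,-18.5):print(d,(proj(C,np.array([565.5,86.9,43])+n*d)-[140,125]+.5)*5)
rx=np.array([.925,-.379,0])
E
```

```text
0 [577.43635889 269.65850237]
-10 [577.58722399 259.62230705]
-18.5 [577.70882578 251.53283219]
```

View pics/c6.png

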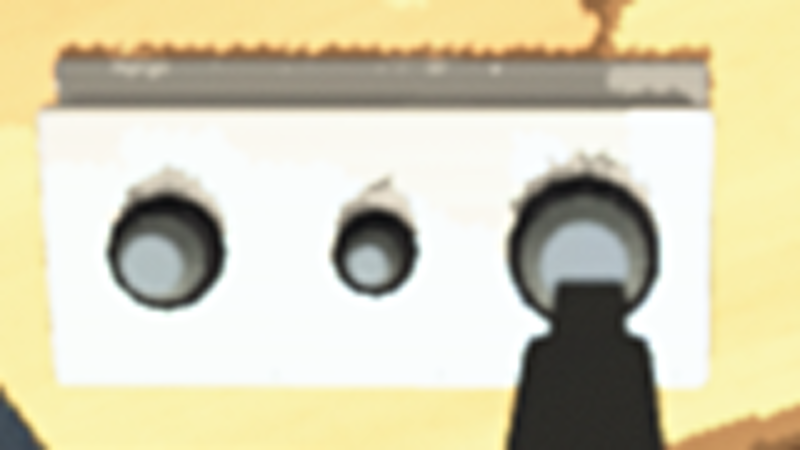

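Emit:
play_rows:
  targets: [1,-0.5,-4,0,0,0,2,-1,-8,0,0,0,3,-1.6,-12,0,0,0,3.9,-2.2,-15,0,0,0,3.9,-2.2,-15,0,0,0,3.9,-2.2,-15,0,0,0,3.9,-2.2,-15,0,0,0]

```text
t: 7.35
ee_pos: [530.8, 101.5, 145.7]
orientation: [[0.317, 0.38, 0.869], [-0.129, 0.925, -0.357], [-0.94, 0.001, 0.342]]
force: [0.3, -0.4, -0.9]
grip_width: 17.7
```

```bash
python3 look.py 6; python3 - <<'E'
from h import *
a=cv2.imread("pics/wrist6.png");x=cv2.resize(a[125:215,200:300],None,fx=5,fy=5,interpolation=cv2.INTER_CUBIC)
b=cv2.imread("pics/scene6.png");y=cv2.resize(b[220:270,270:330],None,fx=9,fy=9,interpolation=cv2.INTER_CUBIC)
cv2.imwrite("pics/c7.png",x);cv2.imwrite("pics/c8.png",y)
E
```

```text
7.35 [530.76688642 101.5438722  145.72590691] 17.697018408845857 [ 0.25772752 -0.43569622 -0.88107203]
rv err [-0.00042065  0.00032614  0.00026672]
tip [562.34309777  88.63563161  52.04341014]
scene tip [297.31757284 241.43624644] stone [299.37578413 244.2599453 ]
top tip [298.46974946 179.98482244] stone [298.78532613 178.65039225]
wrist tip [256.16711294 185.11610152] stone [256.23463656 183.89832005]
```

View pics/c7.png

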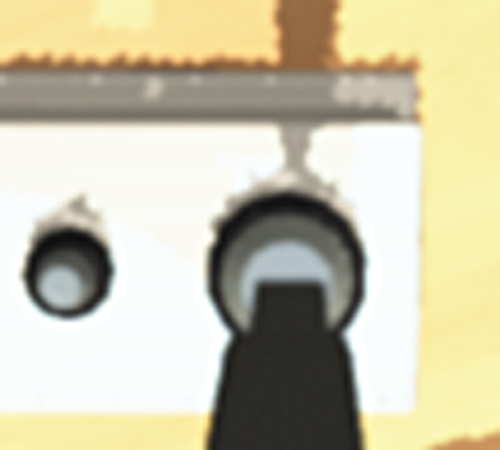

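View pics/c8.png

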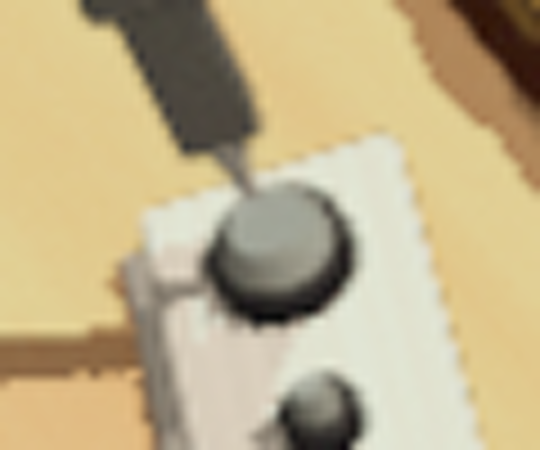

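```bash
python3 - <<'E'
from h import *
o=[]
for k,(x,y) in (("scene0",(286,238)),("scene6",(286,238)),("wrist6",(236,160)),("top0",(284,164))):
    im=cv2.imread(f"pics/{k}.png")[y:y+30,x:x+34].astype(float)
    g=np.clip((im-40)*255/150,0,255).astype(np.uint8)
    o.append(cv2.resize(g,None,fx=11,fy=9.9 if 0 else 11,interpolation=cv2.INTER_NEAREST)[:, :374])
cv2.imwrite("pics/c9.png",cv2.resize(np.vstack([np.hstack(o[:2]),np.hstack(o[2:])]),(680,600)))
g=cv2.imread("pics/scene6.png")[238:260,288:314].mean(2).astype(int)
for r in g:print(*r)
E
```

```text
191 189 185 183 187 179 144 113 121 150 180 186 185 205 212 212 218 221 219 220 221 220 218 218 220 221
191 192 191 192 193 191 179 143 106 143 193 213 211 216 218 218 221 221 220 219 221 221 219 218 219 220
191 191 190 192 192 188 189 183 131 128 180 199 187 177 163 173 186 209 220 219 221 221 219 219 219 220
190 190 186 189 209 216 215 213 185 133 147 161 165 160 155 145 123 138 177 207 220 222 220 218 219 220
189 211 216 214 218 221 221 209 175 159 157 158 159 160 159 154 143 122 99 180 220 221 220 219 219 220
214 219 222 220 219 220 207 174 167 164 161 159 159 160 159 158 155 138 82 131 198 221 222 219 218 219
220 221 222 220 219 212 175 141 163 160 159 159 158 159 158 159 157 154 127 80 139 199 222 220 218 219
220 221 222 221 220 197 127 138 160 159 159 159 159 160 159 158 158 157 137 74 107 189 221 220 219 219
220 220 221 216 203 169 82 127 159 158 159 158 160 159 158 158 156 158 140 80 66 154 208 221 219 219
208 208 209 207 182 106 64 101 141 159 159 160 157 152 154 153 156 158 140 66 43 137 204 221 219 219
202 202 203 190 132 55 63 87 106 125 137 139 141 144 146 149 152 147 1
[... 403 characters left out ...]
0
127 160 190 199 194 149 101 54 28 35 36 37 42 42 40 39 36 31 81 171 215 221 220 220 221 220
163 196 202 211 204 160 136 80 35 25 22 30 31 29 28 27 24 78 169 213 222 222 220 219 221 221
174 205 202 212 205 188 192 138 107 75 22 24 22 23 79 112 167 205 211 220 222 222 221 219 221 221
171 206 202 211 212 203 203 174 162 170 114 151 159 145 186 196 213 220 219 220 222 222 221 220 220 221
163 202 202 210 215 205 204 197 197 200 193 194 195 194 208 217 219 220 219 219 221 222 221 220 219 220
154 193 201 204 207 205 204 201 202 205 205 201 201 201 210 220 219 220 219 219 221 222 222 220 220 221
144 182 202 202 203 205 205 203 203 204 205 202 199 208 217 219 219 219 220 219 220 222 222 221 220 220
```

View pics/c9.png

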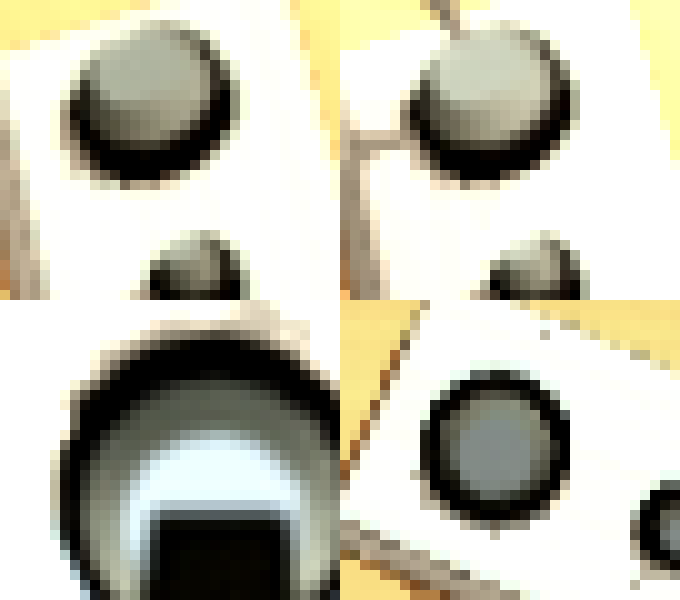

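Emit:
play_rows:
  targets: [1.4,-0.6,-2,0,0,0,2.2,-0.9,-4,0,0,0,2.8,-1.2,-6,0,0,0,3.4,-1.4,-7.5,0,0,0,4,-1.6,-9,0,0,0,4.5,-1.8,-10.3,0,0,0,4.5,-1.8,-10.3,0,0,0,4.5,-1.8,-10.3,0,0,0,4.5,-1.8,-10.3,0,0,0,4.5,-1.8,-10.3,0,0,0]

```text
t: 8.33
ee_pos: [535.2, 99.7, 135.5]
orientation: [[0.317, 0.38, 0.869], [-0.129, 0.925, -0.357], [-0.94, 0.001, 0.342]]
force: [-1.0, -0.3, 0.3]
grip_width: 17.8
```

```bash
python3 look.py 7; python3 - <<'E'
from h import *
b=cv2.imread("pics/scene7.png");y=cv2.resize(b[220:270,270:330],None,fx=9,fy=9,interpolation=cv2.INTER_CUBIC)
cv2.imwrite("pics/c10.png",y)
n,_=target()
for i in range(3):
    s=observe();print(s["ee_pos"],n@s["force"])
E
```

```text
8.3333 [535.20909663  99.7463614  135.45505231] 17.825725110177917 [-0.9977649  -0.33213397  0.29377488]
rv err [-0.00044845  0.00031456  0.00020308]
tip [566.7850458   86.84273424  41.77183161]
scene tip [299.50849237 244.67478729] stone [299.37578413 244.2599453 ]
top tip [298.79580144 178.60250609] stone [298.78532613 178.65039225]
wrist tip [256.16715416 185.11620717] stone [256.20904295 185.552574  ]
[535.20572426  99.76266366 135.40707725] 0.989865209484325
[535.20572426  99.76266366 135.40707725] 0.989865209484325
[535.20572426  99.76266366 135.40707725] 0.989865209484325
```

View pics/c10.png

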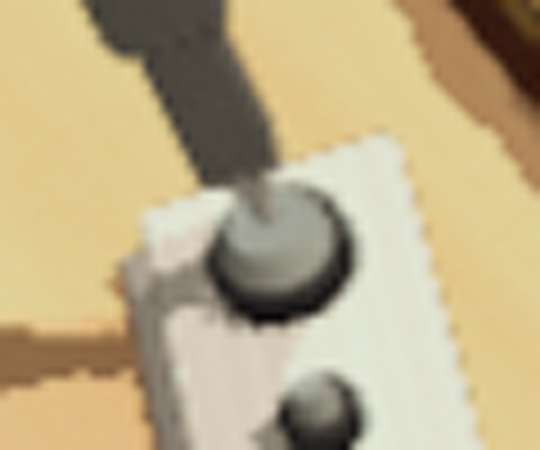

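```bash
python3 - <<'E'
from h import *
o=[]
for k,(x,y) in (("scene7",(286,232)),("wrist7",(236,160)),):
    im=cv2.imread(f"pics/{k}.png")[y:y+34,x:x+40].astype(float)
    g=np.clip((im-40)*255/170,0,255).astype(np.uint8)
    o.append(cv2.resize(g,None,fx=10,fy=10,interpolation=cv2.INTER_NEAREST))
cv2.imwrite("pics/c11.png",np.hstack(o))
E
```

```text
(no output)
```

View pics/c11.png

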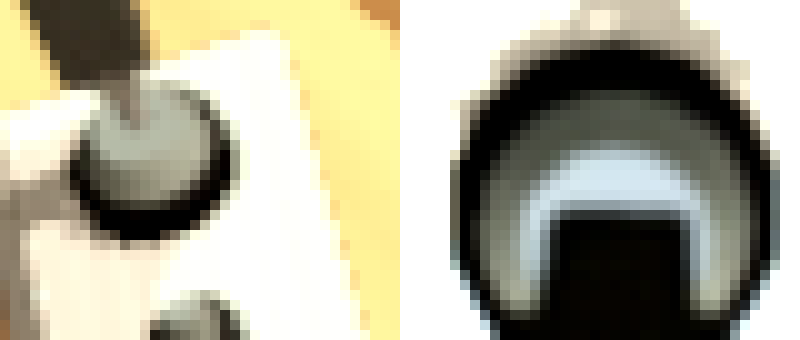

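Emit:
play_rows:
  targets: [0.4,-0.2,-0.6,0,0,0,0.8,-0.3,-1.2,0,0,0,1.2,-0.5,-1.8,0,0,0,1.5,-0.6,-2.4,0,0,0,1.5,-0.6,-2.4,0,0,0,1.5,-0.6,-2.4,0,0,0,1.5,-0.6,-2.4,0,0,0,1.5,-0.6,-2.4,0,0,0,1.5,-0.6,-2.4,0,0,0,1.5,-0.6,-2.4,0,0,0]

```text
t: 9.32
ee_pos: [536.7, 99.1, 133.0]
orientation: [[0.317, 0.38, 0.869], [-0.129, 0.925, -0.357], [-0.94, 0.001, 0.342]]
force: [-2.4, -0.2, 0.9]
grip_width: 17.8
```

```bash
python3 look.py 8; python3 - <<'E'
from h import *
n,_=target()
s=observe();print(s["ee_pos"],n@s["force"])
o=[]
for k,(x,y) in (("scene8",(286,232)),("wrist8",(236,160)),):
    im=cv2.imread(f"pics/{k}.png")[y:y+34,x:x+40].astype(float)
    g=np.clip((im-40)*255/170,0,255).astype(np.uint8)
    o.append(cv2.resize(g,None,fx=10,fy=10,interpolation=cv2.INTER_NEAREST))
cv2.imwrite("pics/c12.png",np.hstack(o))
b=cv2.imread("pics/scene8.png");cv2.imwrite("pics/c13.png",cv2.resize(b[160:290,240:360],None,fx=5,fy=4.6 if 0 else 5,interpolation=cv2.INTER_CUBIC)[:600])
E
```

```text
9.3167 [536.72253454  99.1235695  133.00862552] 17.789311205710337 [-2.4022888  -0.20784079  0.89688681]
rv err [-0.00043635  0.00031726  0.00023047]
tip [568.29838247  86.21794396  39.32564597]
scene tip [300.28683767 245.41517309] stone [299.37578413 244.2599453 ]
top tip [298.96789077 178.06563504] stone [298.78532613 178.65039225]
wrist tip [256.16714734 185.11624258] stone [256.21391198 185.49645357]
[536.72796442  99.12616467 132.98971103] 1.0322990751428487
```

View pics/c12.png

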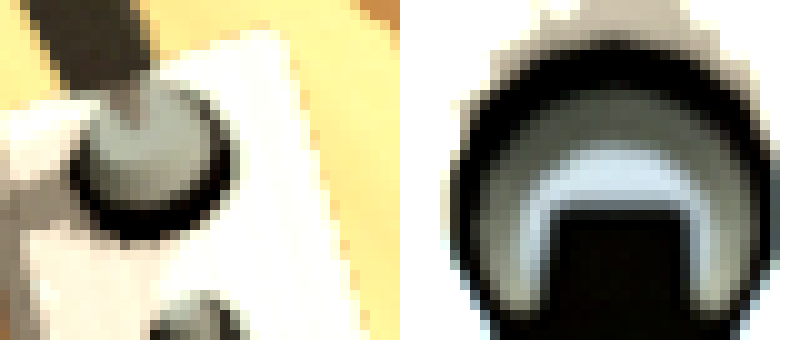

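View pics/c13.png

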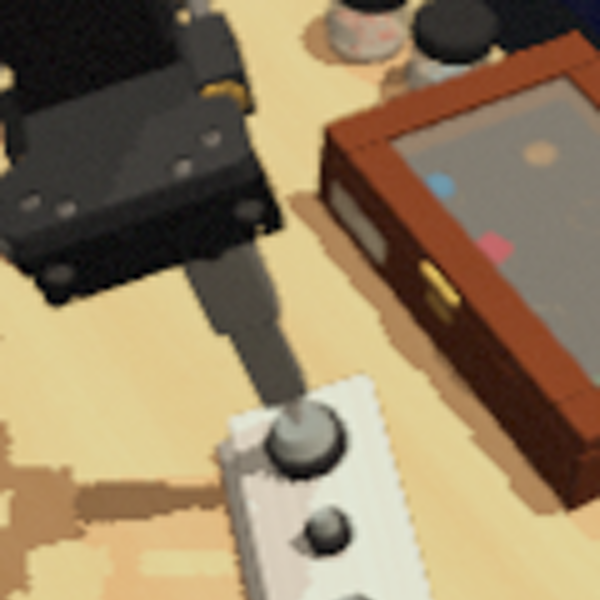

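Emit:
play_rows:
  targets: [-0.6,0.3,1.9,0,0,0,-1.3,0.5,3.8,0,0,0,-1.9,0.8,5.6,0,0,0,-1.9,0.8,5.6,0,0,0,-1.9,0.8,5.6,0,0,0,-1.9,0.8,5.6,0,0,0,-1.9,0.8,5.6,0,0,0]

```text
t: 10.05
ee_pos: [534.8, 99.8, 138.5]
orientation: [[0.317, 0.38, 0.869], [-0.13, 0.925, -0.357], [-0.94, 0.0, 0.342]]
force: [-0.0, 0.1, -0.5]
grip_width: 17.7
```

Emit:
play_rows:
  targets: [0.3,-0.1,-1,0,0,0,0.7,-0.3,-2,0,0,0,1,-0.4,-3,0,0,0,1.4,-0.6,-4,0,0,0,1.7,-0.7,-5,0,0,0,2.1,-0.9,-6.2,0,0,0,2.1,-0.9,-6.2,0,0,0,2.1,-0.9,-6.2,0,0,0,2.1,-0.9,-6.2,0,0,0,2.1,-0.9,-6.2,0,0,0,2.1,-0.9,-6.2,0,0,0,2.1,-0.9,-6.2,0,0,0]

```text
t: 11.05
ee_pos: [537.0, 99.1, 132.5]
orientation: [[0.317, 0.38, 0.869], [-0.129, 0.925, -0.357], [-0.94, 0.001, 0.342]]
force: [-0.3, 0.8, 0.9]
grip_width: 17.6
```

```bash
python3 look.py 9; python3 - <<'E'
from h import *
n,_=target()
s=observe();print(s["ee_pos"],n@s["force"])
o=[]
for k,(x,y) in (("scene9",(286,232)),("wrist9",(236,160)),):
    im=cv2.imread(f"pics/{k}.png")[y:y+34,x:x+40].astype(float)
    g=np.clip((im-40)*255/170,0,255).astype(np.uint8)
    o.append(cv2.resize(g,None,fx=10,fy=10,interpolation=cv2.INTER_NEAREST))
cv2.imwrite("pics/c14.png",np.hstack(o))
E
```

```text
11.05 [536.97439175  99.06301906 132.45249593] 17.59865516454154 [-0.27215087  0.7807338   0.93128559]
rv err [-0.00047467  0.00044078  0.0001926 ]
tip [568.56230147  86.16217734  38.77292376]
scene tip [300.40220269 245.56717964] stone [299.37578413 244.2599453 ]
top tip [298.96585196 177.98052905] stone [298.78532613 178.65039225]
wrist tip [256.16713091 185.11620536] stone [256.15994799 185.58307462]
[536.97009866  99.06824776 132.42766298] 1.347497336857561
```

View pics/c14.png

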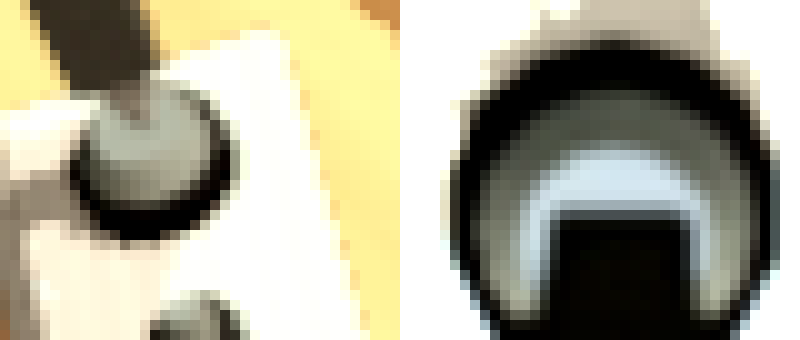

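Emit:
play_rows:
  targets: [0,0,0,0,0,0,0,0,0,0,0,0,0,0,0,0,0,0,0,0,0,0,0,0,0,0,0,0,0,0,0,0,0,0,0,0]

```text
t: 11.7
ee_pos: [536.9, 99.0, 132.4]
orientation: [[0.317, 0.38, 0.869], [-0.129, 0.925, -0.357], [-0.94, 0.001, 0.342]]
force: [-0.4, 1.4, 0.8]
grip_width: 17.4
```

```bash
python3 - <<'E'
from h import *
n,_=target();s=observe();print(s["t"],s["ee_pos"],n@s["force"],s["grip_width"],np.abs(s["qd"]).max())
print(ticket.sign_off())
E
```

```text
11.7 [536.92324983  99.01964291 132.38937499] 1.051115973677012 17.353362666124184 0.0024279208286028817
the job is handed in; nothing more can be done
None
```

I drew the grey tester straight up out of its stand and handed the job in at t = 11.7 s. At that point the gripper was holding its probe pressed on the flat top of the largest stone. No verdict came back, so the figures below are my own estimates.

- **Square to the face:** the tool is within about 0.001 rad of the computed normal. That normal comes from the 20° slope you gave and the rest's direction as measured in the images.
- **Pressing:** the probe is pushed in about 4.5 mm, worked out from the arm's pose. The force along the axis is about 2 N after allowing for the sensor's offset, which fits that depth. The readings at hand-in were noisy, about 1 to 1.3 N uncorrected.
- **Holding:** the grip was steady and the arm was at rest.
- **Re-touch:** on the first touch the tip stuck while I shifted it sideways, leaving a side load of about 1.5 N. I lifted off and pressed again, and that load disappeared.
- **Centring, where the cameras disagreed:** the scene camera puts the tip about 1.5 mm to the robot's side (down-slope) of the middle. The wrist camera puts it about 1.5 mm to the other side. I left it between the two, and both are well inside the 6 mm limit.
- **Other objects:** I saw no contact with the two smaller stones, the jars, the loupe or the look-alikes in the views I took, but I did not measure their positions again at the end.

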